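Push the rolling pin home and shut the rack's keeper bar

TASK

One of the three small rolling pins in the bench rack is sticking out of its lane. While the keeper bar is still wide open, push that pin fully home against the back of the rack; then swing the keeper bar shut across the front of the rack until its end snaps in behind the spring roller and stays there, with all three pins still lying home in their lanes. Do not disturb the bowl, the jar or the dough scraper.

Things in the scene. Friction and masses are not known exactly. Their poses are not given: they have to be found in the camera images.
- rack: low wooden rack fixed to the bench, 170 mm (x) by 197 mm (y). Origin at bench level, on the middle lane's centre line. Three lanes run along its y, centred at x = -52, 0, +52 mm, 38 mm wide, floor 18 mm above the bench, dividers 40 mm high, back wall (inner face y = -95 mm) 60 mm high, open at +y. A pin that is home has its origin at y = 0, z = 34 mm here; one that sticks out has larger y.
- lane_mouth (a point): middle lane's open front, where the wood ends: rack frame x = 0, y = +87, z = 34 mm. The front handle end of a pin that is home lies at rack y = +95 mm, 8 mm proud of the wood, so it can be pushed fully home from outside the lane.
- keeper (a joint): angle of the keeper bar, rad: 0 = shut, along the rack's +x across its front; grows as it opens, counter-clockwise from above; stop at 2.2. It swings level on an upright hinge and stays where left (friction 0.05 N m). From 0.08 to 0.04 rad its end is pushed past the spring roller with about 5 N at the end (9 N at 120 mm from the hinge); beyond that the roller presses it to the stop at 0.
- keeper_hinge (a point): on the upright hinge axis of the aluminium keeper bar, 37 mm above the bench; rack frame x = -105, y = +113 mm. The bar is 12 mm thick (centred on its axis line), spans 26 to 48 mm above the bench, and is 211 mm long from the hinge axis; the hinge barrel is 20 mm thick, 56 mm high.
- keeper_tip (a point): on the centre line of the bar at its free end, 205 mm from the hinge axis, 37 mm above the bench.
- catch (a point): where the bar's tip point lies when shut: rack frame x = +100, y = +113, z = 37 mm. Beside it, to the rack's +x, stands the dark steel catch, 52 mm high, with a back stop behind the bar and an upright 12 mm spring roller that yields sideways; keep tools clear of rack x above +85 mm.
- pin_a: small wooden rolling pin, 190 mm long, 0.13 kg: barrel 32 mm thick and 120 mm long, at each end a 35 mm long handle 18 mm thick. Origin on its axis at mid length, y axis along the pin (it may be rolled about it). It slides freely in its lane. The three pins are alike; any may be the one that sticks out (by 40 to 70 mm), in any lane.
- pin_b: small wooden rolling pin, 190 mm long, 0.13 kg: barrel 32 mm thick and 120 mm long, at each end a 35 mm long handle 18 mm thick. Origin on its axis at mid length, y axis along the pin (it may be rolled about it). It slides freely in its lane. The three pins are alike; any may be the one that sticks out (by 40 to 70 mm), in any lane.
- pin_c: small wooden rolling pin, 190 mm long, 0.13 kg: barrel 32 mm thick and 120 mm long, at each end a 35 mm long handle 18 mm thick. Origin on its axis at mid length, y axis along the pin (it may be rolled about it). It slides freely in its lane. The three pins are alike; any may be the one that sticks out (by 40 to 70 mm), in any lane.
- bowl: bystander: steel bowl 150 mm across, 60 mm high; origin at the centre of its underside.
- jar: bystander: glass jar with steel lid, 76 mm across, 110 mm high; origin at the centre of its underside.
- scraper: bystander: dough scraper lying flat, steel blade 120 by 80 mm with a wooden grip along one long edge, 18 mm high; origin under the blade's centre.
Mind the look-alikes: they are no part of the job. Leave any blue or purple look-alike of the pin_c alone.

How it is judged:
By the outcome, as a careful person would: the job done as asked, in the order asked, and still so for the second after the job is handed in, with the robot touching nothing.
It also fails if it takes over 48 s, if anything falls off the work surface, if the arm or the gripper's body presses on something with over 40 N, if the wrist force passes 120 N, or if a joint passes its speed limit or range.

ROBOT

A 6-joint arm with a two-finger parallel gripper is mounted at the origin on the work surface. World frame = base frame: x ahead of the robot, y to its left, z up, the work surface at z = 0. Lengths are in m, angles in rad, forces in N, time in s.
With the tool pointing down it reaches from about 0.25 to 0.725 m from the base axis. Payload 4 kg.
Tool frame: the origin (TCP) lies midway between the tips of the shut fingers; the grasp point (between the pads) lies 19 mm behind it (bot.grasp_offset is the distance from the TCP to the grasp point, in m); z points along the fingers, y is the direction in which the jaws open and shut (so a half turn about z gives the same grasp; the last joint's range is limited). The gripper opens to 85 mm and grips with 20 to 120 N. Pads are 22 mm wide; open, the fingers measure 114 mm over their backs; the gripper's body (76 mm by 85 mm) begins 54 mm behind the grasp point. The pads swing forward as they close: fully open they stand 13 mm farther back than shut.
Start: joints at [0, 0.241, 0.005, 1.335, 0, 1.571], TCP at [0.5, -0, 0.231] pointing down, gripper open.
Joint ranges: [-2.72, 2.72], [-1.05, 1.87], [-1.09, 1.28], [-1.99, 2.15], [-1.42, 1.44], [-3.14, 3.14]. Speed limits (rad/s): [2.79, 2.79, 3.14, 3.14, 3.14, 3.14].

INTERFACE

Orientations are given as a unit quaternion [x, y, z, w].
In Python, from workcell import sensors, optics, bot gives the robot as it stands.
- The arm moves only by the tool apply_moves, never from a script. Its argument "plan" is one flat list of numbers, 6 for each row, row after row: the shift along the tool's x, y, z in m, then the turn, a rotation vector about the tool's x, y, z in rad. In form: [tx, ty, tz, ax, ay, az, tx, ty, tz, ax, ay, az, ...]. A call has 1 to 12 rows; each row is the pose to reach, as a shift and turn from the pose commanded when the call began, along the tool's axes at that moment; what a row does not reach only later rows make up. A row lasts 1/12 s, in which the tool goes at most 41.7 mm and 7.16 degrees, less where a joint would pass 70% of its speed; a pose out of reach is approached as far as the arm can. A call with a gripper value outside its range is refused whole. "grip" is the finger opening in m, from 0 to 0.0854, set as the call begins (left out, the last holds). The fingers move at their own pace and stop on an object; the grip force is fixed at half the most. Time passes only in rows, so rows that repeat a pose let the fingers close. It gives the time, the measured TCP pose, the force and the opening at its end, in the units of the state.
- sensors.get_obs(): the state, without advancing time (a new reading comes with each control period).
- optics.camera(name): name is "scene" or "side" or "wrist"; returns a dict with "pixels" (480x640x3 uint8, red, green, blue), "fx", "fy", "cx", "cy" (pixels), "k1" (the pictures are not rectified: a ray, as slopes to the right and down, at radius r is drawn at 1 + k1 r^2 times it, then the intrinsics apply), "pose" (4x4, takes a point from camera to world coordinates); the wrist camera has in their place "tool_from_camera" (4x4, takes a point from camera to tool coordinates, whose origin is the TCP and whose axes are the flange's). Camera axes: x right, y up, looking along -z (the intrinsics and any distortion apply to the point x, -y, -z); pixel columns grow to the right and rows downward; lengths in m; the calibration is good to about 2 mm. A picture is of the moment at which its call begins: read the wrist's pose just before it. There is no depth.
- bot.job_done(): hands the job in, once; it reports no verdict.
The state is a dict: "clock": time; "joint_pos": joint angles; "joint_vel": joint speeds; "tau": joint torques, N m; "eef_pos": TCP position; "tool_rot": TCP orientation; "ft_force": force on the tool from outside, world axes, zero at the start; "ft_torque": the same for the moment, N m; "grip_width": finger opening in m.
Only numpy, scipy, OpenCV 4.12 (cv2) and the standard library are available. Lean on these libraries where they do the work, as an engineer would, in place of code of your own. Each camera call takes 0.05 s, during which the arm holds its last target.

## Working session

There is one attempt and no reset: what is moved stays moved. The work goes in short steps, Python scripts to look and compute and a tool call to move; the robot and the scene stay as the last step left them, time stands still between calls to the robot, and variables do not carry over. Pictures are saved under pics/ and viewed, and the job is handed in when it is done.

Besides the shell and the picture viewer there is one more tool, called after ">>>" as a command line: name --argument value ..., lists and objects as JSON in quotes. apply_moves: Moves the arm, as the interface text tells. Its arguments: {"type":"object","properties":{"plan":{"type":"array","items":{"type":"number"}},"grip":{"type":"number"}},"required":["plan"]}

```bash
ls; mkdir -p pics
python3 - <<'E'
from workcell import sensors, optics, bot
import cv2
o=sensors.get_obs();print(o)
for n in("scene","side","wrist"):
    c=optics.camera(n);cv2.imwrite(f"pics/{n}0.png",c["pixels"][:,:,::-1])
    print(n,{k:v for k,v in c.items() if k!="pixels"})
E
```

```text
pics
{'clock': 0.0, 'joint_pos': array([-2.82827771e-05,  2.41450831e-01,  3.71882304e-03,  1.33521446e+00,
       -1.29905505e-05,  1.57080516e+00]), 'joint_vel': array([-0.00029493,  0.00071614, -0.00126716,  0.00032425, -0.00013624,
        0.00191671]), 'tau': array([ 5.50268451e-04, -3.72315860e+01,  2.52406776e+01,  1.67737965e-02,
        2.29149265e-05,  1.14679995e-05]), 'eef_pos': array([ 4.99358661e-01, -1.80658818e-05,  2.30392009e-01]), 'tool_rot': array([ 0.70711949,  0.70709325, -0.00076478, -0.0007556 ]), 'ft_force': array([-0.62353296, -0.44708395,  0.578602  ]), 'ft_torque': array([0.01110768, 0.04044715, 0.08967342]), 'grip_width': 0.08540355717614466}
scene {'fx': 476.7854384848747, 'fy': 476.7854384848747, 'cx': 318.39802340044906, 'cy': 245.38642345789376, 'k1': -0.11319226439274443, 'pose': array([[ 0.87715087, -0.35410788,  0.32436701,  0.86400105],
       [ 0.48002046,  0.62732454, -0.6132245 , -0.59979205],
       [ 0.01366424,  0.6935932 ,  0.72023729,  0.74501779],
       [ 0.        ,  0.        ,  0.        ,  1.        ]])}
side {'fx': 620.2467227827582
[... 253 characters left out ...]
01,
         8.20371552e-01],
       [-1.09717510e-04,  6.86866529e-01,  7.26783571e-01,
         1.17840464e+00],
       [ 0.00000000e+00,  0.00000000e+00,  0.00000000e+00,
         1.00000000e+00]])}
wrist {'fx': 392.7945226639672, 'fy': 392.7945226639672, 'cx': 322.75099728154754, 'cy': 229.70565191506324, 'k1': 0.022065986431235203, 'tool_from_camera': array([[ 1.47151365e-03,  9.49146310e-01,  3.14831887e-01,
         8.17240584e-02],
       [ 9.99998368e-01, -1.06666630e-03, -1.45820320e-03,
        -8.69595329e-05],
       [-1.04822762e-03,  3.14833519e-01, -9.49146331e-01,
        -1.44289661e-01],
       [ 0.00000000e+00,  0.00000000e+00,  0.00000000e+00,
         1.00000000e+00]])}
```

View pics/scene0.png

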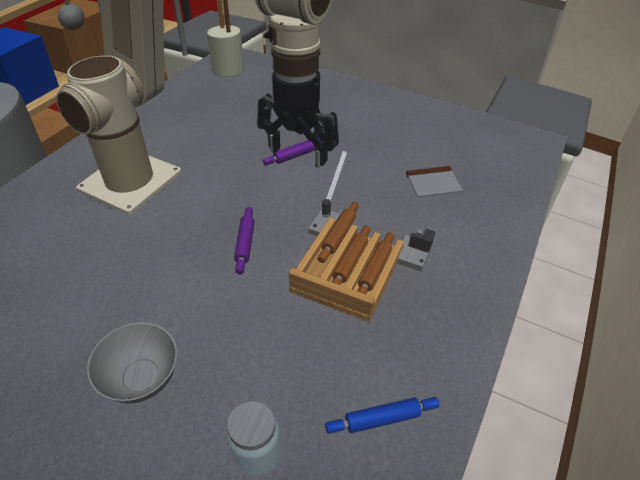

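View pics/side0.png

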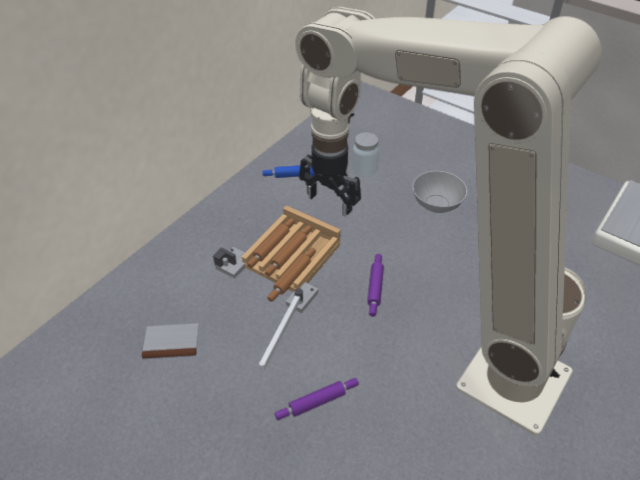

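View pics/wrist0.png

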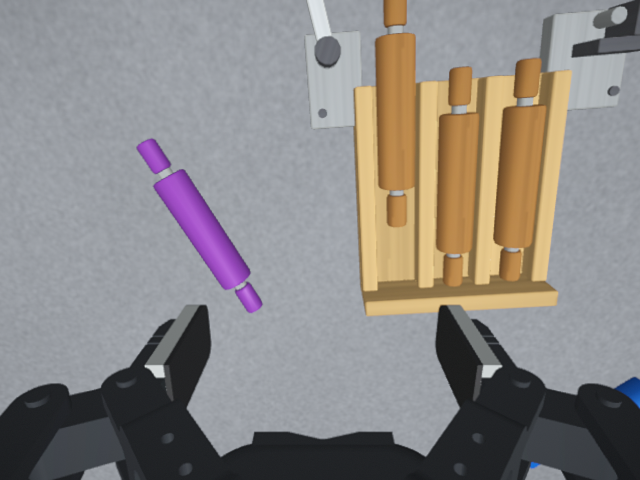

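The pin in the hinge-side lane (wrist pixel ~396,100) sticks out, and the bar is wide open. I'll enlarge for measurement next.

```bash
cat > h.py <<'E'
import numpy as np,cv2
from scipy.spatial.transform import Rotation as R
from workcell import sensors, optics, bot
def cam(n):
    o=sensors.get_obs();c=optics.camera(n)
    if n=="wrist":
        T=np.eye(4);T[:3,:3]=R.from_quat(o["tool_rot"]).as_matrix();T[:3,3]=o["eef_pos"];c["pose"]=T@c["tool_from_camera"]
    return c
def K(c):return np.array([[c["fx"],0,c["cx"]],[0,c["fy"],c["cy"]],[0,0,1]]),np.array([c["k1"],0,0,0,0.])
def ray(c,uv):
    k,d=K(c);p=cv2.undistortPoints(np.array([[uv]],float),k,d)[0,0]
    return c["pose"][:3,:3]@np.array([p[0],-p[1],-1])
def at(c,uv,z):
    r=ray(c,uv);o=c["pose"][:3,3];return o+r*(z-o[2])/r[2]
def proj(c,P):
    k,d=K(c);q=(np.asarray(P,float)-c["pose"][:3,3])@c["pose"][:3,:3];s=q[:,:2]/-q[:,2:];s[:,1]*=-1
    r=(s**2).sum(1,keepdims=True);s=s*(1+c["k1"]*r);return s*[c["fx"],c["fy"]]+[c["cx"],c["cy"]]
def crop(c,f,x0,y0,w,h,s):
    cv2.imwrite(f,cv2.resize(c["pixels"][y0:y0+h,x0:x0+w,::-1],None,fx=s,fy=s,interpolation=cv2.INTER_CUBIC))
def save(n,f):
    import pickle;pickle.dump(n,open(f,"wb"))
E
python3 - <<'E'
from h import *
c={n:cam(n) for n in("scene","side","wrist")};save(c,"c0.pkl")
crop(c["wrist"],"pics/w1.png",300,0,340,320,1.8)
crop(c["scene"],"pics/s1.png",270,140,180,190,3.1)
crop(c["side"],"pics/d1.png",200,190,160,190,3.1)
E
```

```text
(no output)
```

View pics/w1.png

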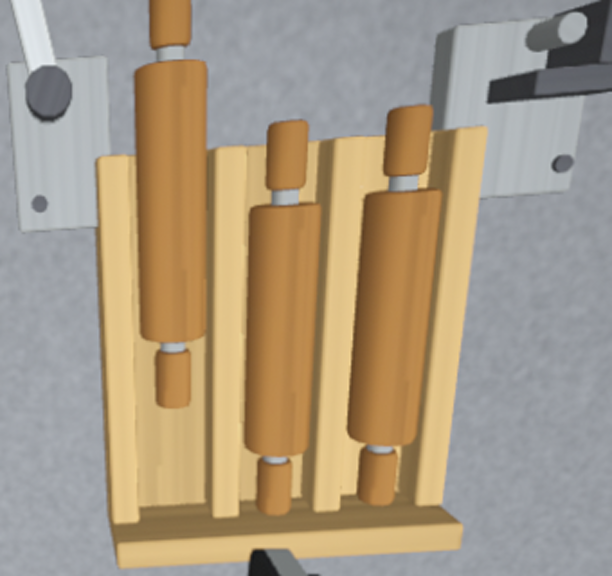

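View pics/s1.png

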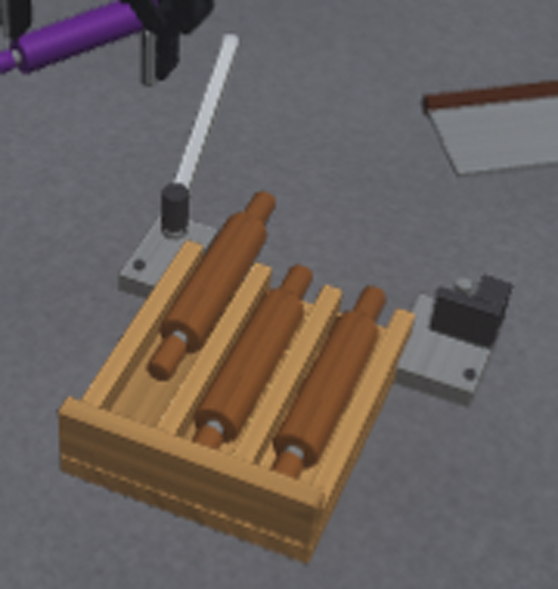

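View pics/d1.png

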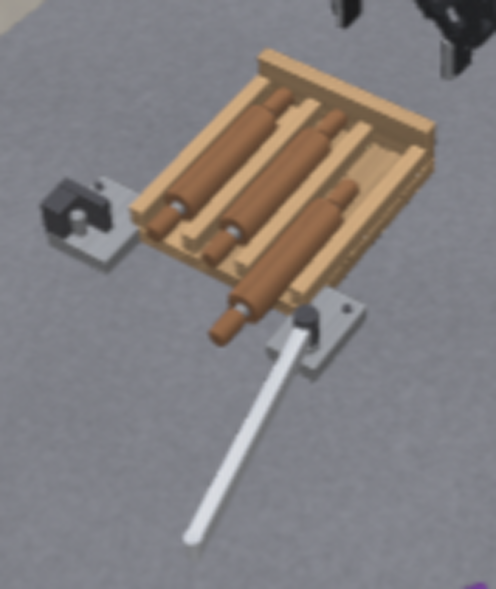

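Three pins: the hinge-side one is out, and the middle and catch-side ones look home. The bar runs from the hinge barrel (wrist 327,50) away to side pixel (262,364). Fitting the rack pose now.

```bash
cat > fit.py <<'E'
from h import *
import pickle
from scipy.optimize import least_squares
c=pickle.load(open("c0.pkl","rb"))
obs={"wrist":[((353.9,87.2),(-85,87,40)),((570,70),(85,87,40)),((365,315),(-85,-110,60)),((556,305),(85,-110,60)),((326.7,50),(-105,113,56))],
"scene":[((289.4,270.6),(-85,-110,60)),((373.9,301.3),(85,-110,60)),((326.5,201.3),(-105,113,56)),((403.2,241.6),(85,87,40))],
"side":[((285.5,206.1),(85,-110,60)),((340.6,231.3),(-85,-110,60)),((299,291.3),(-105,113,56)),((242.6,258.4),(85,87,40))]}
def W(p,P):
    P=np.array(P,float)/1000;a=p[2];r=np.array([[np.cos(a),-np.sin(a),0],[np.sin(a),np.cos(a),0],[0,0,1]]);return P@r.T+[p[0],p[1],0]
def res(p,ns=obs):
    return np.concatenate([(proj(c[n],W(p,[q[1] for q in obs[n]]))-[q[0] for q in obs[n]]).ravel() for n in ns])
for ns in (["wrist"],["scene"],["side"],list(obs)):
    s=least_squares(lambda p:res(p,ns),[.5,.0+.1,0]);print(ns,s.x,np.abs(s.fun).max());
print(s.fun.reshape(-1,2).round(1))
np.save("rack.npy",s.x)
p=s.x
def toR(X):
    d=X[:2]-p[:2];a=p[2];return np.array([np.cos(a)*d[0]+np.sin(a)*d[1],-np.sin(a)*d[0]+np.cos(a)*d[1]])*1000
for n,uv in(("scene",(344.2,152.3)),("side",(262.3,364.2))):
    t=at(c[n],uv,.048);r=toR(t);d=r-[-105,113];print(n,"tip",t,r,np.hypot(*d),np.arctan2(d[1],d[0]))
# pin ends: side front end top of handle z=.034
t=at(c["side"],(200+222/3.1,190+337/3.1),.037);print("front end",toR(t))
t=at(c["wrist"],(300+173/1.8,406/1.8),.034);print("rear end",toR(t))
for u in((287,122),(410,106)): print(toR(at(c["wrist"],(300+u[0]/1.8,u[1]/1.8),.040)))
E
python3 fit.py
```

```text
['wrist'] [0.61547407 0.01038238 0.07090327] 0.8501058368397594
['scene'] [0.61670966 0.01108551 0.07250606] 2.0902121403185276
['side'] [0.60844518 0.01540369 0.07495823] 1.3049531456717318
['wrist', 'scene', 'side'] [0.61528017 0.01063655 0.07155338] 3.1829700523263114
[[-0.5 -0.8]
 [ 0.6 -1. ]
 [-0.2  0.7]
 [-0.8 -0.5]
 [-0.3  0.3]
 [-1.4  0.9]
 [-1.6  0.8]
 [-0.4 -0.7]
 [ 0.6 -2.2]
 [-0.4 -2.2]
 [-0.4 -3.2]
 [-0.9 -1.3]
 [-2.1 -2.9]]
scene tip [0.45048374 0.31099665 0.048     ] [-142.90130085  311.3732067 ] 201.96147588659477 1.7595817054452834
side tip [0.44352424 0.31628422 0.048     ] [-149.4649721   317.14480179] 208.93117011030796 1.7852576788014414
front end [-58.08185377 155.28618133]
rear end [-51.07055412 -34.40647156]
[-1.25446448 94.60720078]
[51.22585987 96.9379204 ]
```

```bash
cat > g.py <<'E'
from h import *
p=np.array([.616,.0115,.072])
ca,sa=np.cos(p[2]),np.sin(p[2]);Rz=np.array([[ca,-sa],[sa,ca]])
def toR(X): return (np.asarray(X)[:2]-p[:2])@Rz*1000
def toW(r): return Rz@(np.asarray(r,float)/1000)+p[:2]
def delta(r,z,o=None):
    o=o or sensors.get_obs();w=np.r_[toW(r),z]
    return R.from_quat(o["tool_rot"]).inv().apply(w-o["eef_pos"]).round(4)
E
python3 - <<'E'
from g import *
import pickle
c=pickle.load(open("c0.pkl","rb"))
for uv in((281,414),(352,383),(146,353),(198,325)):print(toR(at(c["side"],uv,.015)))
for uv in((409,173),(413,195),(462,187)):print("scraper",toR(at(c["scene"],uv,.01)))
print(delta((-52,195),.11))
E
```

```text
[-238.51561709  377.13603477]
[-325.35526923  236.60338457]
[ 99.86842383 415.55577109]
[ 51.32575119 294.39808705]
scraper [ 20.09858097 350.75602362]
scraper [ 54.20055283 271.1426654 ]
scraper [156.36976437 355.21242974]
[0.2023 0.0504 0.121 ]
```

>>> apply_moves --plan '[0.04,0.01,0,0,0,-0.072,0.08,0.02,0.02,0,0,-0.072,0.12,0.03,0.04,0,0,-0.072,0.16,0.04,0.06,0,0,-0.072,0.202,0.051,0.08,0,0,-0.072,0.202,0.051,0.12,0,0,-0.072,0.202,0.051,0.12,0,0,-0.072]' --grip 0

```text
clock: 0.88
eef_pos: [0.5483, 0.2044, 0.1055]
tool_rot: [0.68, 0.734, -0.003, -0.002]
ft_force: [-1.8, -1.4, -0.3]
grip_width: 0.0008
```

Run:
```python
from g import *
c=cam("wrist");cv2.imwrite("pics/w2.png",c["pixels"][:,:,::-1])
o=sensors.get_obs();print(toR(o["eef_pos"]),o["eef_pos"],R.from_quat(o["tool_rot"]).as_matrix().round(3))
for q in [(-52,87,34)]:print(proj(c,[np.r_[toW(q[:2]),.034]]))
```

```text
[-54.58565128 195.7970103 ] [0.54747057 0.20286295 0.10545577] [[-0.075  0.997 -0.01 ]
 [ 0.997  0.075 -0.003]
 [-0.003 -0.01  -1.   ]]
[[324.55248034 399.31287196]]
```

View pics/w2.png

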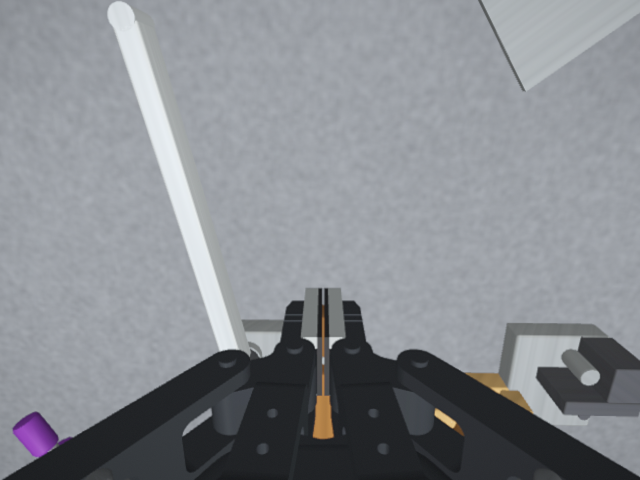

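The shut fingers are slim and lined up with the hinge-side lane (seam at u≈323, lane predicted at 324). The bar is clear on the left, with its tip at about (120,14).

Run:
```python
from g import *
c=cam("wrist")
t=toR(at(c,(120,14),.048));d=t-[-105,113];print(t,np.hypot(*d),np.arctan2(d[1],d[0]))
print(delta((-52,195),.032),delta((-52,140),.032),delta((-52,108),.032))
```

```text
[-147.48868437  313.04697953] 204.5093697620894 1.780079848688298
[0.0005 0.0022 0.0761] [-0.0545  0.0021  0.0762] [-0.0865  0.0021  0.0763]
```

>>> apply_moves --plan '[0,0.002,0.035,0,0,0,0,0.002,0.07,0,0,0,0,0.002,0.073,0,0,0,-0.01,0.002,0.073,0,0,0,-0.025,0.002,0.073,0,0,0,-0.04,0.002,0.073,0,0,0,-0.05,0.002,0.073,0,0,0,-0.06,0.002,0.073,0,0,0,-0.07,0.002,0.073,0,0,0,-0.078,0.002,0.073,0,0,0,-0.078,0.002,0.073,0,0,0]'

```text
clock: 1.9
eef_pos: [0.5599, 0.1231, 0.0398]
tool_rot: [0.682, 0.731, 0.001, 0.001]
ft_force: [0.1, 2.0, 2.6]
grip_width: 0.0002
```

Run:
```python
from g import *
o=sensors.get_obs();print(toR(o["eef_pos"]),o["eef_pos"],o["ft_force"])
for n in("side","wrist"):
    c=cam(n)
    if n=="side":crop(c,"pics/d3.png",200,150,180,190,3.1)
    else:cv2.imwrite("pics/w3.png",c["pixels"][:,:,::-1])
```

```text
[-47.95692285 115.30735909] [0.55987237 0.1230587  0.03982707] [0.12683126 1.95113549 2.64343291]
```

View pics/d3.png

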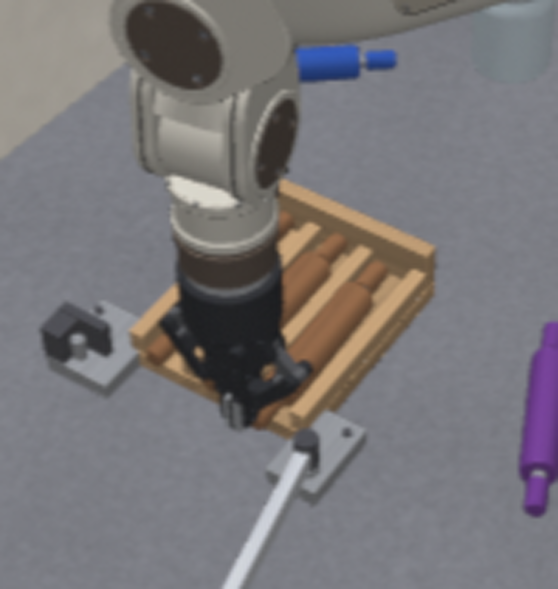

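The pin is nearly in (front at about rack y 104). My tip is a bit high and 4 mm off in x, so I'll back off, lower, recentre and push the rest.

>>> apply_moves --plan '[0.012,-0.004,0,0,0,0,0.012,-0.004,0.008,0,0,0,0.012,-0.004,0.008,0,0,0,0.006,-0.004,0.008,0,0,0,0,-0.004,0.008,0,0,0,-0.004,-0.004,0.008,0,0,0,-0.008,-0.004,0.008,0,0,0,-0.008,-0.004,0.008,0,0,0]'

```text
clock: 2.67
eef_pos: [0.5553, 0.1148, 0.0303]
tool_rot: [0.682, 0.732, -0.0, 0.0]
ft_force: [-1.0, 0.1, -0.4]
grip_width: -0.0
```

Run:
```python
from g import *
o=sensors.get_obs();print(toR(o["eef_pos"]),o["eef_pos"],o["ft_force"])
```

```text
[-53.06144619 107.43285989] [0.55534755 0.11483739 0.03033796] [-0.96194829  0.06165538 -0.44342407]
```

>>> apply_moves --plan '[-0.001,0,0,0,0,0,-0.002,0,0,0,0,0,-0.003,0,0,0,0,0,-0.003,0,0,0,0,0]'

```text
clock: 3.0
eef_pos: [0.5555, 0.113, 0.0304]
tool_rot: [0.681, 0.732, 0.0, 0.0]
ft_force: [-0.9, 0.7, 1.5]
grip_width: -0.0
```

>>> apply_moves --plan '[-0.001,0,0,0,0,0,-0.002,0,0,0,0,0,-0.003,0,0,0,0,0,-0.003,0,0,0,0,0]'

```text
clock: 3.33
eef_pos: [0.5557, 0.1117, 0.0305]
tool_rot: [0.681, 0.732, 0.001, -0.001]
ft_force: [-0.8, 5.6, -0.1]
grip_width: -0.0001
```

>>> apply_moves --plan '[-0.002,0,0,0,0,0,-0.003,0,0,0,0,0,-0.003,0,0,0,0,0]'

```text
clock: 3.58
eef_pos: [0.5558, 0.1116, 0.0306]
tool_rot: [0.68, 0.733, 0.003, -0.003]
ft_force: [-0.6, 12.9, 0.2]
grip_width: 0.0
```

Force rises with no further motion, so the pin is home. Backing off and lifting.

>>> apply_moves --plan '[0.02,0,0,0,0,0,0.04,0,0,0,0,0,0.045,0,-0.04,0,0,0,0.045,0,-0.08,0,0,0,0.045,0,-0.11,0,0,0,0.045,0,-0.11,0,0,0]'

```text
clock: 4.08
eef_pos: [0.557, 0.153, 0.1478]
tool_rot: [0.681, 0.732, 0.005, 0.004]
ft_force: [2.0, 0.7, 1.0]
grip_width: -0.0001
```

Run:
```python
from g import *
o=sensors.get_obs();print(toR(o["eef_pos"]),o["eef_pos"])
c=cam("side");crop(c,"pics/d4.png",200,150,180,190,3.1)
c=cam("scene");crop(c,"pics/s4.png",270,140,180,190,3.1)
print(delta((-172,253),.13),delta((-172,253),.032))
```

```text
[-48.62743239 145.40767802] [0.55703825 0.15303279 0.14778364]
[ 0.1084 -0.1202  0.0116] [ 0.1084 -0.1206  0.1096]
```

View pics/s4.png

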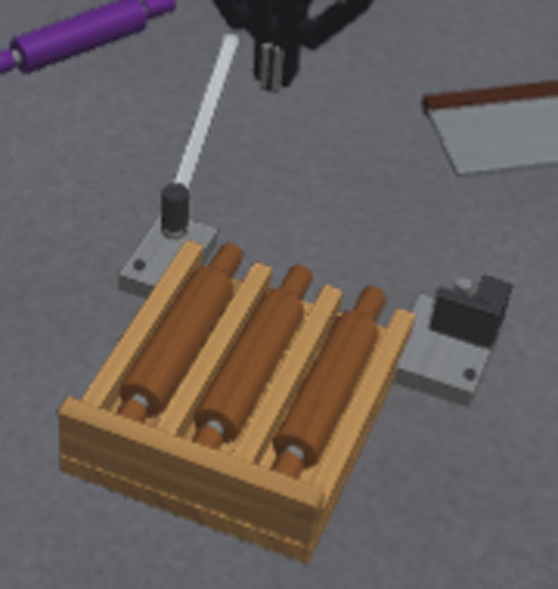

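View pics/d4.png

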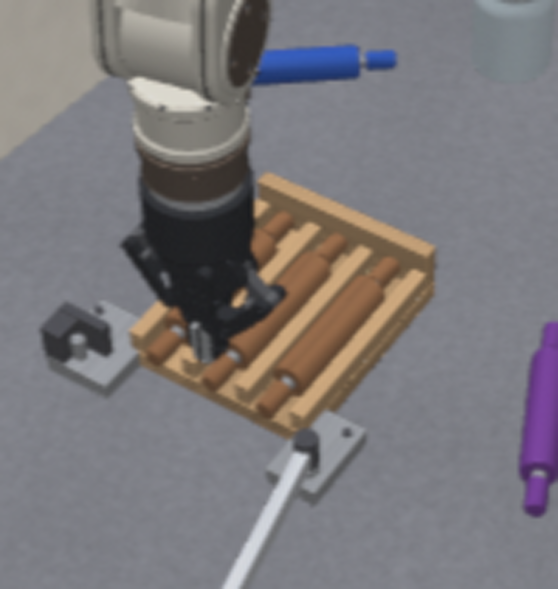

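All three pins now line up (front ends level in both views), and the bar is still open. Next I'll cross over the bar to its far side.

>>> apply_moves --plan '[0.027,-0.03,0,0,0,0,0.054,-0.06,0,0,0,0,0.081,-0.09,0,0,0,0,0.108,-0.121,0,0,0,0,0.108,-0.121,0,0,0,0,0.108,-0.121,0.035,0,0,0,0.108,-0.121,0.05,0,0,0,0.108,-0.121,0.05,0,0,0]'

```text
clock: 4.85
eef_pos: [0.4204, 0.2486, 0.0856]
tool_rot: [0.681, 0.732, -0.005, -0.001]
ft_force: [-1.2, -0.3, 0.3]
grip_width: 0.0004
```

Run:
```python
from g import *
o=sensors.get_obs();print(toR(o["eef_pos"]),o["eef_pos"])
c=cam("wrist");cv2.imwrite("pics/w5.png",c["pixels"][:,:,::-1])
c=cam("scene");crop(c,"pics/s5.png",230,60,200,190,3.)
print(delta((-172,253),.034))
```

```text
[-177.988881    250.59981173] [0.42044467 0.24864641 0.08561008]
[0.0014 0.0032 0.055 ]
```

View pics/w5.png

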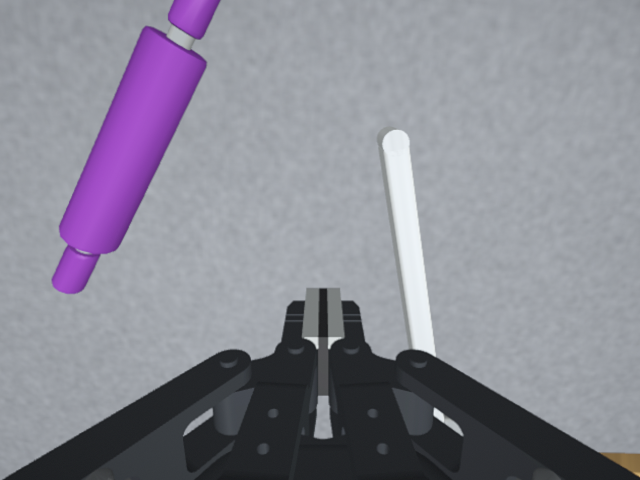

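View pics/s5.png

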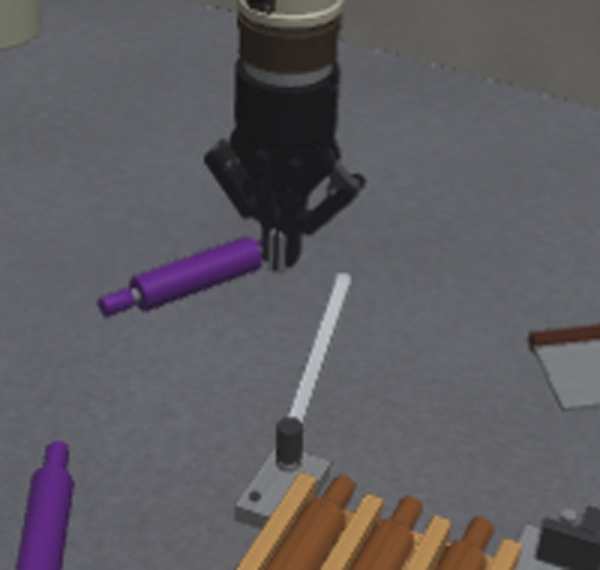

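>>> apply_moves --plan '[0.001,0.003,0.025,0,0,0,0.001,0.003,0.05,0,0,0,0.001,0.003,0.052,0,0,0,0.001,0.003,0.052,0,0,0]'

```text
clock: 5.28
eef_pos: [0.4266, 0.2513, 0.0379]
tool_rot: [0.681, 0.732, -0.001, -0.0]
ft_force: [0.3, -0.1, 0.2]
grip_width: -0.0
```

```bash
cat > arc.py <<'E'
from g import *
import sys
o=sensors.get_obs();print(toR(o["eef_pos"]),o["eef_pos"],o["ft_force"])
def tgt(t,r=150):
    h=6+11*abs(np.cos(t))+15*abs(np.sin(t))
    return np.array([-105,113])+r*np.array([np.cos(t),np.sin(t)])+h*np.array([-np.sin(t),np.cos(t)])
for t in eval(sys.argv[1]):print(t,tgt(t).round(1),delta(tgt(t),.034,o).round(3))
E
python3 arc.py "[1.78,1.7,1.6,1.5,1.4,1.3,1.2,1.1,1.0,.9,.8,.7]"
```

```text
[-171.66653568  252.84249878] [0.4265893  0.2513381  0.03788384] [ 0.26683447 -0.09777056  0.16155746]
1.78 [-158.6  255. ] [0.002 0.013 0.004]
1.7 [-146.4  258.9] [0.006 0.025 0.004]
1.6 [-130.7  262.3] [0.01  0.041 0.004]
1.5 [-116.1  264.2] [0.011 0.056 0.004]
1.4 [-101.8  264.7] [0.012 0.07  0.004]
1.3 [-87.4 263.8] [0.011 0.084 0.004]
1.2 [-73.  261.5] [0.009 0.099 0.004]
1.1 [-58.7 257.7] [0.005 0.113 0.004]
1.0 [-44.6 252.5] [-0.     0.127  0.004]
0.9 [-31.  245.8] [-0.007  0.141  0.004]
0.8 [-18.  237.6] [-0.015  0.154  0.004]
0.7 [ -5.8 228. ] [-0.025  0.166  0.004]
```

>>> apply_moves --plan '[0.002,0.01,0.004,0,0,0,0.006,0.025,0.004,0,0,0,0.01,0.041,0.004,0,0,0,0.011,0.056,0.004,0,0,0,0.012,0.07,0.004,0,0,0,0.011,0.084,0.004,0,0,0,0.009,0.099,0.004,0,0,0,0.005,0.113,0.004,0,0,0,0,0.127,0.004,0,0,0,-0.007,0.141,0.004,0,0,0,-0.007,0.141,0.004,0,0,0]'

```text
clock: 6.2
eef_pos: [0.5729, 0.255, 0.0364]
tool_rot: [0.682, 0.731, 0.003, 0.002]
ft_force: [0.5, -0.7, 0.3]
grip_width: 0.0002
```

```bash
python3 arc.py "[.9,.8,.7,.6,.5,.4,.3,.25,.2,.15,.1]"
python3 - <<'E'
from g import *
c=cam("scene");crop(c,"pics/s6.png",230,100,220,190,3.)
c=cam("wrist");cv2.imwrite("pics/w6.png",c["pixels"][:,:,::-1])
E
```

```text
[-25.42562107 245.95384353] [0.57294687 0.25498754 0.03639471] [ 0.52652616 -0.66362096  0.33904558]
0.9 [-31.  245.8] [-0.    -0.006  0.002]
0.8 [-18.  237.6] [-0.008  0.007  0.002]
0.7 [ -5.8 228. ] [-0.018  0.02   0.002]
0.6 [  5.5 217.1] [-0.029  0.031  0.002]
0.5 [ 15.7 205. ] [-0.041  0.041  0.003]
0.4 [ 24.6 191.7] [-0.054  0.05   0.003]
0.3 [ 32.1 177.3] [-0.068  0.058  0.003]
0.25 [ 35.3 169.8] [-0.076  0.061  0.003]
0.2 [ 38.1 162.2] [-0.084  0.064  0.003]
0.15 [ 40.5 154.3] [-0.092  0.066  0.003]
0.1 [ 42.4 146.3] [-0.1    0.068  0.003]
```

View pics/s6.png

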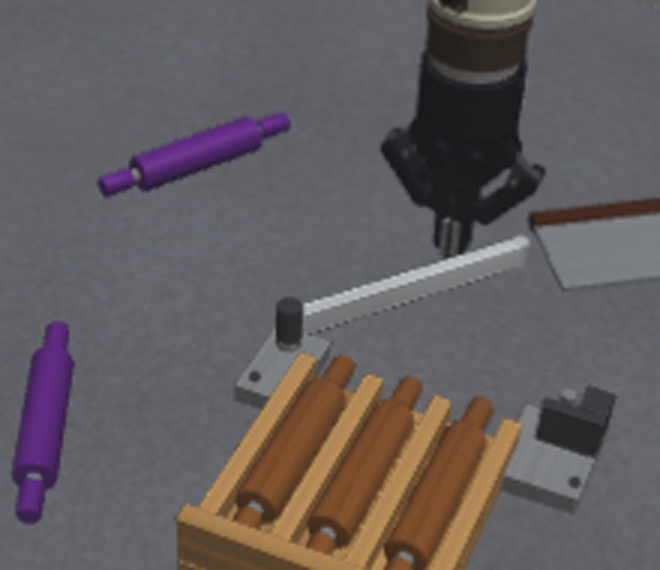

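View pics/w6.png

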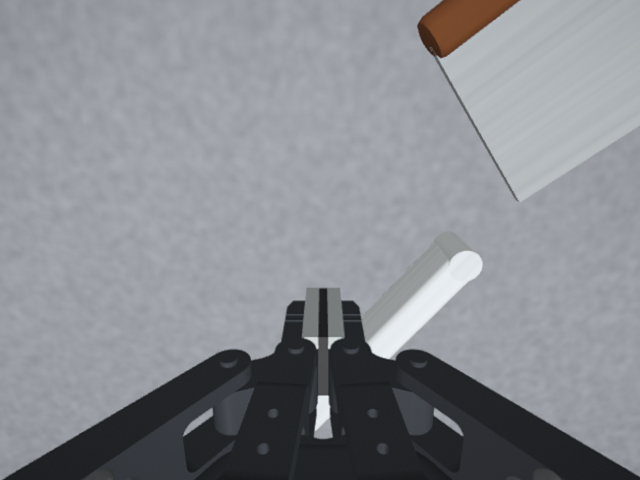

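The bar follows the finger (about 0.8 rad) and stays clear of the scraper. Continuing.

>>> apply_moves --plan '[-0.008,0.007,0.002,0,0,0,-0.018,0.019,0.002,0,0,0,-0.029,0.03,0.002,0,0,0,-0.041,0.039,0.002,0,0,0,-0.054,0.048,0.002,0,0,0,-0.068,0.056,0.002,0,0,0,-0.076,0.06,0.002,0,0,0,-0.084,0.063,0.002,0,0,0,-0.09,0.065,0.002,0,0,0,-0.09,0.065,0.002,0,0,0]'

```text
clock: 7.13
eef_pos: [0.64, 0.1687, 0.0323]
tool_rot: [0.682, 0.731, -0.0, 0.0]
ft_force: [0.0, -0.4, 0.1]
grip_width: -0.0002
```

```bash
python3 arc.py "[.15,.1,.05,.02,0,-.02]"
python3 - <<'E'
from g import *
c=cam("scene");crop(c,"pics/s7.png",290,140,180,170,3.3)
c=cam("wrist");cv2.imwrite("pics/w7.png",c["pixels"][:,:,::-1])
E
```

```text
[ 35.25885652 155.04492096] [0.64001391 0.16867966 0.03227804] [ 0.03013161 -0.40583951  0.14627145]
0.15 [ 40.5 154.3] [-0.001  0.005 -0.002]
0.1 [ 42.4 146.3] [-0.009  0.007 -0.002]
0.05 [ 43.9 138.2] [-0.017  0.009 -0.002]
0.02 [ 44.6 133.3] [-0.022  0.009 -0.002]
0 [ 45. 130.] [-0.025  0.01  -0.002]
-0.02 [ 45.3 127.3] [-0.028  0.01  -0.002]
```

View pics/s7.png

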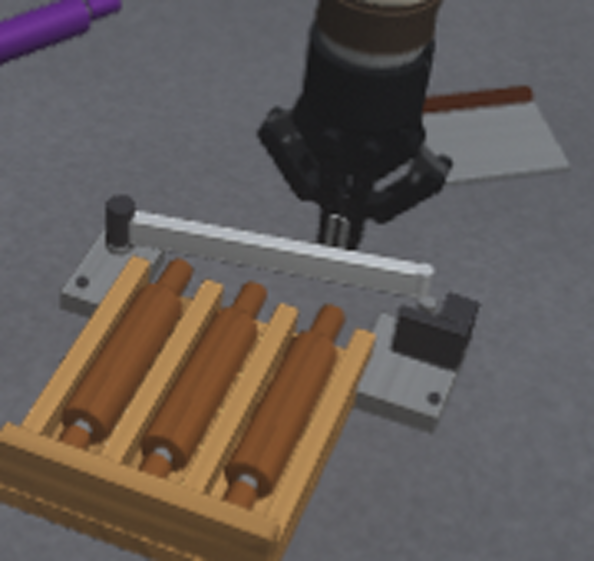

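View pics/w7.png

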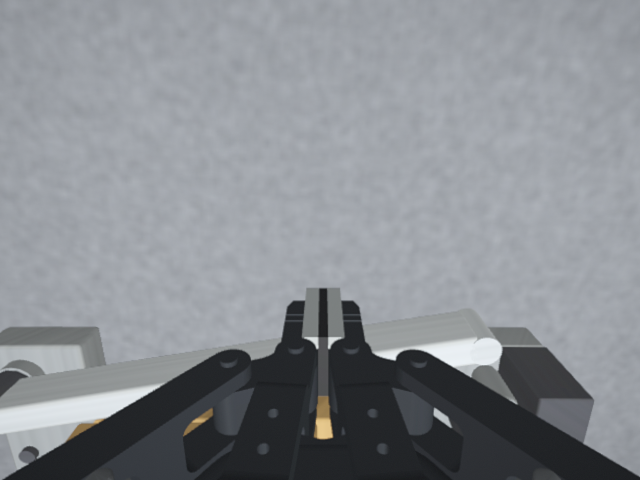

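The bar is at about 0.13 rad with its tip just before the roller. Pushing through in steps.

>>> apply_moves --plan '[-0.005,0.005,0,0,0,0,-0.01,0.007,0,0,0,0,-0.015,0.009,0,0,0,0,-0.02,0.01,0,0,0,0,-0.024,0.01,0,0,0,0,-0.024,0.01,0,0,0,0]'

```text
clock: 7.73
eef_pos: [0.6513, 0.1485, 0.0324]
tool_rot: [0.681, 0.732, 0.001, -0.001]
ft_force: [-0.5, 4.6, 1.0]
grip_width: 0.0004
```

```bash
python3 arc.py "[0]"
```

```text
[ 45.04995243 134.08183689] [0.65128768 0.14847524 0.03242024] [-0.54642963  4.63051878  0.9986192 ]
0 [ 45. 130.] [-0.004 -0.    -0.002]
```

>>> apply_moves --plan '[-0.002,0,0,0,0,0,-0.004,0,0,0,0,0,-0.005,0,0,0,0,0,-0.005,0,0,0,0,0]'

```text
clock: 8.07
eef_pos: [0.6519, 0.1422, 0.0324]
tool_rot: [0.681, 0.732, 0.001, -0.0]
ft_force: [0.1, 3.0, -1.1]
grip_width: -0.0
```

```bash
python3 arc.py "[0]"
```

```text
[ 45.16994695 127.80060934] [0.65185922 0.14221892 0.03243677] [ 0.11849622  3.01634594 -1.069941  ]
0 [ 45. 130.] [ 0.002 -0.    -0.002]
```

>>> apply_moves --plan '[-0.002,0,0,0,0,0,-0.003,0,0,0,0,0,-0.003,0,0,0,0,0]'

```text
clock: 8.32
eef_pos: [0.6518, 0.1421, 0.0325]
tool_rot: [0.68, 0.733, 0.002, -0.002]
ft_force: [-0.6, 9.4, -1.2]
grip_width: -0.0001
```

```bash
python3 arc.py "[0]"
```

```text
[ 45.13958839 127.69124257] [0.65183681 0.14210765 0.03246566] [-0.63452782  9.42015086 -1.24585705]
0 [ 45. 130.] [ 0.002 -0.    -0.002]
```

The bar is against its stop: force went up and the tool stopped moving, at the predicted y. Backing off and lifting to check.

>>> apply_moves --plan '[0.01,0,0,0,0,0,0.035,0,0,0,0,0,0.06,0,0,0,0,0,0.07,0,-0.03,0,0,0,0.08,0,-0.07,0,0,0,0.08,0,-0.11,0,0,0,0.08,0,-0.15,0,0,0,0.05,-0.03,-0.18,0,0,0,0.02,-0.06,-0.18,0,0,0,0.02,-0.06,-0.18,0,0,0,0.02,-0.06,-0.18,0,0,0]'

```text
clock: 9.23
eef_pos: [0.5887, 0.1518, 0.2136]
tool_rot: [0.682, 0.731, -0.001, 0.001]
ft_force: [-0.1, -0.2, 0.5]
grip_width: 0.0003
```

Run:
```python
from g import *
c=cam("scene");crop(c,"pics/s8.png",290,170,170,150,3.5);cv2.imwrite("pics/s8full.png",c["pixels"][:,:,::-1])
c=cam("wrist");cv2.imwrite("pics/w8.png",c["pixels"][:,:,::-1])
c=cam("side");crop(c,"pics/d8.png",200,190,180,170,3.3)
```

```text
(no output)
```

View pics/s8.png

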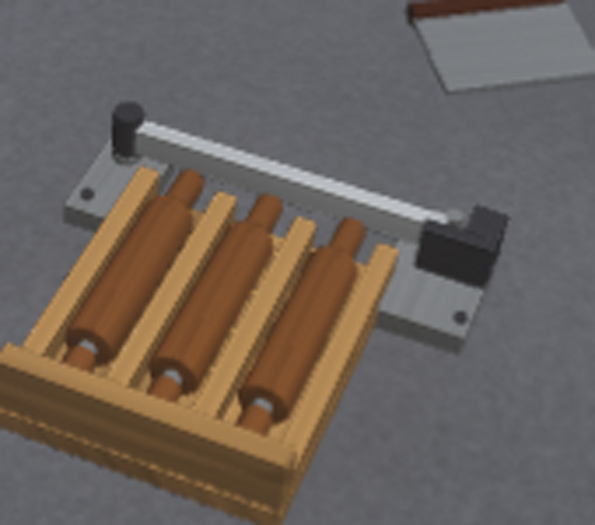

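View pics/w8.png

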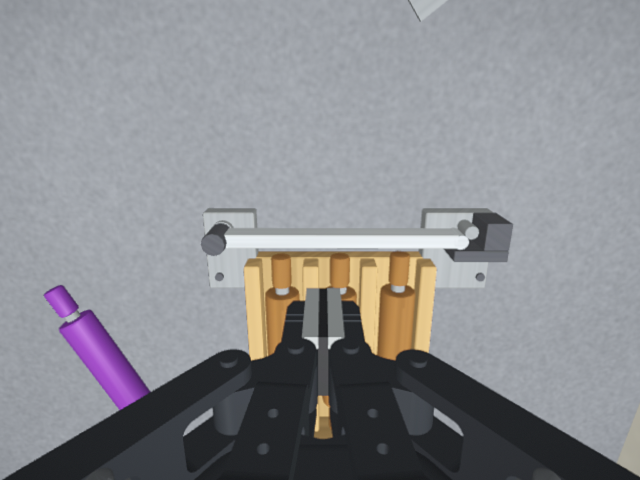

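View pics/s8full.png

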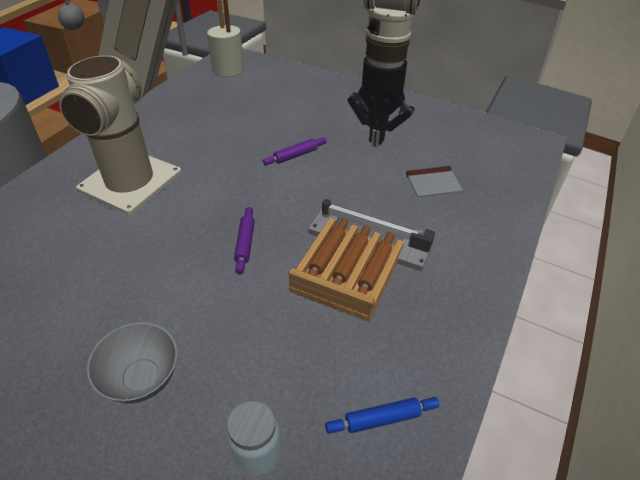

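View pics/d8.png

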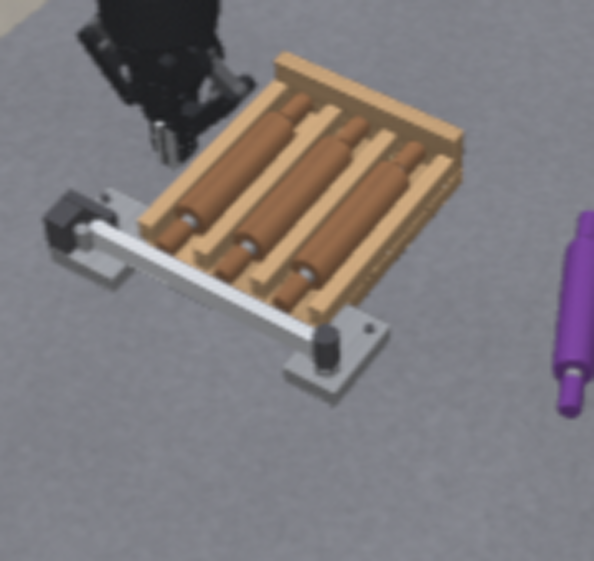

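The bar is parallel to the rack front. Its end sits behind the roller (wrist 468,229) and against the catch's back stop. The three handle ends are level (v≈252–254), and the bystanders and look-alikes haven't moved. Handing in.

Run:
```python
from workcell import bot
print(bot.job_done())
```

```text
the job is handed in; nothing more can be done
None
```

The job is done and handed in at about 9.4 s of the 48 s allowed. I first pushed the hinge-side pin, which stuck out by about 60 mm, home with the shut fingers while the bar was wide open (about 1.78 rad). Then I swung the bar shut past the spring roller, backed off and lifted clear.

**Last checks**
- **Pin:** it stopped moving while the push force rose to 13 N, so it is against the back wall.
- **Bar:** it stopped moving while the force rose to 9 N. After release, all three cameras show its end behind the roller and parallel to the rack front.
- **All pins:** the three front ends are level to within about 1–2 mm in the wrist view. At the start, the catch-side pin had measured about 2 mm farther forward than the middle one. I took that as measurement error and did not push that pin.
- **Others:** the bowl, jar, scraper and look-alike pins appear where they started.

**Disagreements:** both pushes stopped about 2 mm deeper than I calculated, probably from the calibration and my guess at finger thickness. The side camera alone put the rack about 8 mm away from where the other two did, so I mainly used the wrist and scene fits.

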